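# Scan a book cover: tip the book onto the glass, shut the lid, press scan

### The job

Scan the front cover of the small hardback that stands on the glass of the open flatbed scanner: push it near its top, away from the control strip, so that it topples and drops by itself, front cover down, wholly inside the glass. Then push the lid over from its outside so that it comes down on the book, press the blue scan key on the control strip fully in and let it come back. Work with the fingertips only: pinch or lift nothing, keep your fingers off the book's front cover and the white inside of the lid, press the key only after the lid is down, and leave the mug, glass apple, highlighter and eraser where they are.

Things in the scene. Friction and masses are not known exactly. Their poses are not given: they have to be found in the camera images.
- scanner: dark compact flatbed scanner, fixed to the desk, 300 (its x) x 214 (its y) x 39 mm high to the top of the bezel. Origin: centre of its underside on the desk. Its -x end, about towards the robot, is the control strip (42 mm wide, carries the scan key); the lid is hinged along its +y side; it stands turned by up to 17 degrees
- glass_center (a point): centre of the dark glass, on its surface, 36 mm above the desk; axes as the scanner's. The glass is 220 (x) x 160 (y) mm, has a white printed outline and lies 3 mm below the bezel round it
- book: rust-red hardback, 16 mm thick (its x) x 118 wide (y) x 165 tall (z), 0.14 to 0.24 kg, loose; stands on its lower edge on the glass near the glass's -x end, square to the scanner within 5 degrees. Origin: centre of the lower edge. x points out of the front cover, away from the robot (straight down once it lies cover down). Pushed at 3/4 height it tips at about 6 degrees, then falls by itself
- book_center (a point): middle of the book, half-way up (82 mm above its lower edge)
- foot_l (a point): corner of the front cover, lower edge, +y side of the book
- foot_r (a point): corner of the front cover, lower edge, -y side of the book
- head_l (a point): corner of the front cover, upper edge, +y side of the book
- head_r (a point): corner of the front cover, upper edge, -y side of the book
- lid (a joint): angle of the silver lid, rad: 0 level over the scanner (the hinge posts are lifted for books: on a lying book it rests at 0 to 0.12), pi/2 upright, stop at 1.95. Starts at 1.65 to 1.85, leaning out to the scanner's +y. Stiff, damped hinge: above about 1.2 it stays where it is left, below about 1.0 it sinks shut by itself within 2 s. About 2 N near its free edge moves it
- lid_hinge (a point): middle of the hinge line, which runs along the scanner's x, 54 mm above the desk; axes turn with the lid
- lid_edge (a point): middle of the lid's free edge on the outside face, 203 mm from the hinge line. The lid is 252 mm long (along the hinge) and 16 mm thick; at the start its free edge stands about 0.25 m above the desk and its outside face looks to the scanner's +y; the white pad on its inside is not to be touched
- key_top (a point): centre of the top of the blue scan key, 18 (x) x 32 (y) mm, on the control strip, 44 mm above the desk, standing 5 mm proud of the strip; it goes straight down. The shut lid's near edge is 15 mm from the centre of the key and its top about 71 mm above the desk (higher by up to 25 mm at its free -y edge if it rests on the book's edge)
- scan_key (a joint): travel of the scan key, m: 0 up, 0.003 fully pressed (about 4 N), springs back when let go
- mug: black and white mug, 81 x 116 x 94 mm, loose, stands beside the scanner at its -y side. Origin: centre of its underside
- glass_apple: pale green glass apple paperweight, 80 mm wide, 79 mm high, loose, beside the scanner at its -y side, farther from the robot than the mug. Origin: centre of its underside
- highlighter: yellow highlighter, 22 x 116 x 17 mm, loose, lies on the desk beside the scanner, at its +y side. Origin: centre of its underside
- eraser: blue and white eraser, 19 x 40 x 13 mm, loose, lies right of the control strip, on the desk. Origin: centre of its underside

How it is judged:
On the way, in this order (a step that is already met when the one before it is completed fails the run):
1. the book lies front cover down, wholly inside the glass, with the lid still open (angle between book's own x axis and vertical above 3.07 rad and x of foot_l in the frame of glass_center between -0.112 and 0.112 m and y of foot_l in the frame of glass_center between -0.082 and 0.082 m and x of foot_r in the frame of glass_center between -0.112 and 0.112 m and y of foot_r in the frame of glass_center between -0.082 and 0.082 m and x of head_l in the frame of glass_center between -0.112 and 0.112 m and y of head_l in the frame of glass_center between -0.082 and 0.082 m and x of head_r in the frame of glass_center between -0.112 and 0.112 m and y of head_r in the frame of glass_center between -0.082 and 0.082 m and value of joint lid above 1.2 rad), for 0.2 s.
2. the lid is down on the book (angle between book's own x axis and vertical above 3.07 rad and x of foot_l in the frame of glass_center between -0.112 and 0.112 m and y of foot_l in the frame of glass_center between -0.082 and 0.082 m and x of foot_r in the frame of glass_center between -0.112 and 0.112 m and y of foot_r in the frame of glass_center between -0.082 and 0.082 m and x of head_l in the frame of glass_center between -0.112 and 0.112 m and y of head_l in the frame of glass_center between -0.082 and 0.082 m and x of head_r in the frame of glass_center between -0.112 and 0.112 m and y of head_r in the frame of glass_center between -0.082 and 0.082 m and value of joint lid below 0.15 rad), for 0.2 s.
3. the scan key is pressed fully in (value of joint scan_key above 0.0024 m and value of joint lid below 0.15 rad), for 0.05 s.
At the end, for the whole second after the job is handed in: The book lies flat (within 4 degrees), front cover down, all four corners of the cover inside the glass (2 mm over is allowed) and at rest; the lid rests on it (joint below 0.15 rad); the scan key has been pressed at least 2.4 mm with the lid down and is up again (all of step 2 and value of joint scan_key below 0.0006 m and linear speed of book below 0.02 m/s); the robot touches nothing.
It fails at once if the book is lifted off the glass (its middle more than 135 mm above the desk) (height (world z) of book_center above 0.135 m).
It fails at once if the fingers touch the book's front cover or the white inside of the lid (pinching or hooking them) (contact force between the fingers and book_c3 above 0.5 N or contact force between the fingers and lid_c1 above 0.5 N).
It fails at once if the fingers carry the book down instead of letting it drop: they touch it while it leans between 50 and 80 degrees (contact force between the fingers and book above 0.5 N and angle between book's own z axis and vertical between 0.87 and 1.4 rad).
It fails at once if the scan key is pressed before the lid is down (value of joint scan_key above 0.0015 m and value of joint lid above 0.2 rad).
It fails at once if the mug, glass apple, highlighter or eraser is moved by more than 15 mm or lifted (distance of any of mug, glass_apple, highlighter, eraser from where it was at the start of the episode above 0.015 m).
It also fails if it takes over 58 s, if anything falls off the work surface, if the arm or the gripper's body presses on something with over 40 N, if the wrist force passes 120 N, or if a joint passes its speed limit or range.

### The arm

A 6-joint arm with a two-finger parallel gripper is mounted at the origin on a cart in front of the work surface, level with it; the furniture and walls round the work are solid. World frame = base frame: x ahead of the robot, y to its left, z up, the work surface at z = 0. Lengths are in m, angles in rad, forces in N, time in s.
With the tool pointing down it reaches from about 0.35 to 0.8 m from the base axis. Payload 7.3 kg.
Tool frame: the origin (TCP) lies between the finger pads; the fingertips stand 25 mm ahead of it and the grasp point (between the pads) lies 6 mm ahead of it (r.tip_extent is the distance from the TCP to the fingertips, in m); z points along the fingers, y is the line along which they close (so a half turn about z gives the same grasp; the last joint's range is limited). The gripper opens to 85 mm and grips with 20 to 120 N. Pads are 22 mm wide; open, the fingers measure 114 mm over their backs; the gripper's body (76 mm by 85 mm) begins 54 mm behind the grasp point. The pads swing forward as they close: fully open they stand 13 mm farther back than shut.
Start: joints at [-1.494, 0.342, 1.524, -0, 1.275, -0.146], TCP at [0.116, -0.512, 0.256] pointing down, gripper open.
Joint ranges: [-2.53, 2.53], [-0.77, 2.02], [0.04, 2.7], [-1, 4.14], [0.28, 2.66], [-3.11, 3.11]. Speed limits (rad/s): [2.57, 2.57, 3.14, 3.14, 3.14, 3.14].

### API

Orientations are given as a unit quaternion [x, y, z, w].
In Python, from workcell import r, command_gripper, optics gives the robot as it stands. The module is installed in compiled form; this text tells all that it offers. Calls block until the motion is done:
- r.reach(position, orientation): joint-space move of the TCP to a pose.
- r.move_straight(position, orientation=None, speed=0.15, max_force=None): straight line of the TCP; orientation=None keeps the orientation; speed is the mean speed in m/s. With max_force (N) it stops when the force on the tool has changed by that much, and returns True; else False.
- r.movej(angles): joint-space move.
- command_gripper(opening, force=None): finger opening in m; force is the grip in N (None keeps the last); returns when the fingers have stopped.
- r.hold(seconds).
- r.solve_ik(position, orientation): joint angles nearest the present ones, or None.
- r.read_state(): the state.
- optics.get_image(name): name is "side" or "top"; returns (picture, depth): 420x560x3 uint8, red, green, blue; 420x560 float32, m along the optical axis (not along the pixel's ray), 0 where there is no reading.
- optics.camera_model(name): a dict with "K" (3x3 intrinsics, pixels), "k1" (the pictures are not rectified: a ray, as slopes to the right and down, at radius r is drawn at 1 + k1 r^2 times it, then the intrinsics apply), "R" (3x3) and "t" (3): a world point X has camera coordinates R X + t. Camera axes: x right, y down, z forward; pixel columns grow to the right and rows downward; lengths in m; the calibration is good to about 2 mm. A picture is of the moment at which its call begins. camera_model takes no time and is no camera call.
A pose or a line that the arm cannot do raises r.PlanningError and nothing moves.
- r.finish_job(): hands the job in; it is judged then, once.
The state is a dict: "time_s": time; "joint_positions": joint angles; "dq": joint speeds; "tau": joint torques, N m; "eef_pos": TCP position; "eef_rot": TCP orientation; "contact_force": force on the tool from outside, world axes, zero at the start; "torque": the same for the moment, N m; "grip_width": finger opening in m; "grip_force": force on a finger pad.
Only numpy, scipy, OpenCV 4.12 (cv2) and the standard library are available. Lean on these libraries where they do the work, as an engineer would, in place of code of your own. Each camera call takes 0.05 s, during which the arm holds its last target. There are 200 camera calls.

## Working session

There is one attempt and no reset: what is moved stays moved. The work goes in short steps, each a Python script; the robot and the scene stay as the last script left them, time stands still between calls to the robot, and variables do not carry over. Pictures are saved under pics/ and viewed, at most 10 in all, crops included, and the job is handed in when it is done.

```bash
mkdir -p pics
cat > h.py <<'E'
import numpy as np, cv2
from workcell import r, command_gripper, optics
def cloud(name):
    im,d=optics.get_image(name); m=optics.camera_model(name)
    K=np.array(m["K"],float);R=np.array(m["R"]);t=np.array(m["t"])
    v,u=np.mgrid[:d.shape[0],:d.shape[1]]
    D=np.array([m["k1"],0,0,0],float)
    p=cv2.undistortPoints(np.stack([u.ravel(),v.ravel()],1).astype(float)[:,None],K,D)[:,0]
    X=np.c_[p,np.ones(len(p))]*d.reshape(-1,1)
    W=(X-t)@R
    W[d.ravel()==0]=np.nan
    return im,d,W.reshape(d.shape+(3,))
def save(im,f): cv2.imwrite(f,im[...,::-1])
E
python3 - <<'E'
from h import *
for n in("side","top"):
    im,d,W=cloud(n); save(im,f"pics/{n}0.png"); np.savez(f"{n}0.npz",im=im,d=d,W=W)
    m=optics.camera_model(n); print(n,m["K"],m["k1"],-np.array(m["R"]).T@m["t"],(d==0).mean())
print(r.read_state()["time_s"],r.tip_extent,r.read_state()["eef_rot"])
E
```

```text
side [[468.90886351   0.         278.28310673]
 [  0.         468.90886351 210.3936226 ]
 [  0.           0.           1.        ]] 0.04318479283989447 [ 0.47509721 -0.99555555  0.6552422 ] 0.011267006802721089
top [[500.90069362   0.         270.0362967 ]
 [  0.         500.90069362 213.6573132 ]
 [  0.           0.           1.        ]] -0.04711121015550824 [ 0.3078386  -0.04117667  1.32384992] 0.004068877551020408
0.1 0.025 [ 9.93802239e-01  1.11160465e-01  3.66109253e-05 -6.78362578e-04]
```

View pics/side0.png

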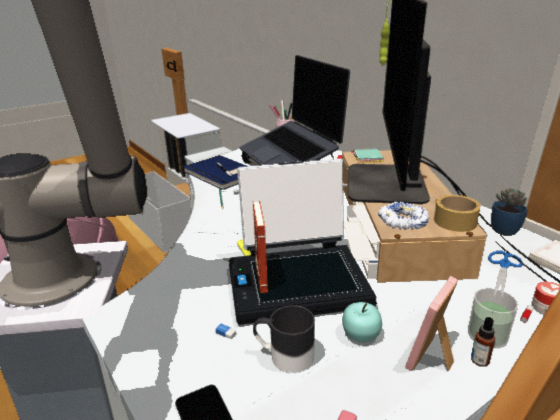

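View pics/top0.png

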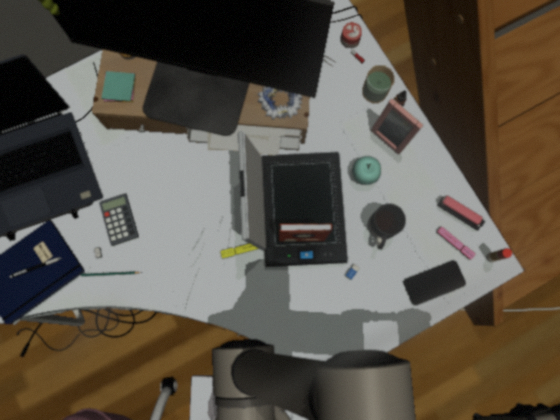

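Side view: book standing at (260,248), lid open behind it with the white pad at (292,205), key at (241,281), mug (292,338), apple (362,322). Top view: scanner at (305,210), book top at (305,230), key (307,254), lid leaning left at (245,190), highlighter (238,251), eraser (351,271).

```bash
cat > m.py <<'E'
from h import *
def ld(n):
    z=np.load(f"{n}0.npz");return z["im"],z["W"]
it,Wt=ld("top");is_,Ws=ld("side")
hsv=cv2.cvtColor(it,cv2.COLOR_RGB2HSV);hs=cv2.cvtColor(is_,cv2.COLOR_RGB2HSV)
v,u=np.mgrid[:420,:560]
# scanner bezel from top
m=(Wt[...,2]>.03)&(Wt[...,2]<.046)&(u>255)&(u<352)&(v>145)&(v<272)
m=cv2.morphologyEx(m.astype(np.uint8),cv2.MORPH_OPEN,np.ones((3,3)))>0
P=Wt[m][:,:2].astype(np.float32); rc=cv2.minAreaRect(P); print("scanner",rc,np.median(Wt[m][:,2]))
# key
m=(hsv[...,0]>95)&(hsv[...,0]<125)&(hsv[...,1]>120)&(abs(u-307)<15)&(abs(v-254)<10)
print("key top",m.sum(),np.median(Wt[m],0), (Wt[m].min(0)+Wt[m].max(0))/2)
m=(hs[...,0]>95)&(hs[...,0]<125)&(hs[...,1]>120)&(abs(u-241)<12)&(abs(v-281)<9)
print("key side",m.sum(),np.median(Ws[m],0))
# book
m=(Wt[...,2]>.185)&(Wt[...,2]<.22)&(u>270)&(u<340)&(v>215)&(v<245)
print("book top",m.sum(),cv2.minAreaRect(Wt[m][:,:2].astype(np.float32)),np.nanmedian(Wt[m],0))
red=((hs[...,0]<12)|(hs[...,0]>172))&(hs[...,1]>120)&(u>245)&(u<275)&(v>195)&(v<300)
Q=Ws[red];print("book side pts",len(Q),np.nanpercentile(Q,[2,50,98],axis=0).round(4))
# lid plane from side
m=(u>245)&(u<340)&(v>168)&(v<235)&~cv2.dilate(red.astype(np.uint8),np.ones((9,9))).astype(bool)
L=Ws[m];L=L[(L[:,2]>.08)&(L[:,2]<.3)]
c=np.median(L,0);k=np.linalg.norm(L-c,axis=1)<.15;L=L[k]
for _ in range(3):
    c=L.mean(0);n=np.linalg.svd(L-c,full_matrices=False)[2][2];L=L[abs((L-c)@n)<.004]
print("lid inside",len(L),c,n,np.percentile(L,[0,100],axis=0))
m=(Wt[...,2]>.12)&(u>225)&(u<268)&(v>125)&(v<245)
print("lid top pts",np.nanpercentile(Wt[m],[1,50,99],axis=0).round(4))
m=(Wt[...,2]>.225)&(Wt[...,2]<.28)&(u>225)&(u<268)&(v>125)&(v<245)
print("lid edge",m.sum(),cv2.minAreaRect(Wt[m][:,:2].astype(np.float32)),np.nanmax(Wt[m][:,2]))
# things on the left (desk +y of scanner)
for nm,lo,hi,b in(("hl",20,35,(215,262,238,262)),("eraser",95,125,(342,360,260,282)),("apple",70,100,(350,385,150,190))):
    m=(hsv[...,0]>lo)&(hsv[...,0]<hi)&(hsv[...,1]>80)&(u>b[0])&(u<b[1])&(v>b[2])&(v<b[3]);print(nm,cv2.minAreaRect(Wt[m][:,:2].astype(np.float32)))
# obstacles around the lid: height profile
for y in np.arange(-.02,.36,.04):
    print(round(y,2),[f"{np.nanmax(np.r_[0,Wt[(abs(Wt[...,0]-x)<.025)&(abs(Wt[...,1]-y)<.02)][:,2]]):.2f}" for x in np.arange(.25,.75,.05)])
E
python3 m.py
```

```text
scanner ((0.5890402793884277, -0.1177741289138794), (0.2999504804611206, 0.20942747592926025), 3.795412302017212) 0.03712232537709471
key top 106 [nan nan nan] [nan nan nan]
key side 110 [ 0.46192097 -0.13302829  0.04334485]
book top 391 ((0.5058793425559998, -0.11225706338882446), (0.016091370955109596, 0.11417710781097412), 1.4303860664367676) [ 0.50556455 -0.11217112  0.1981725 ]
book side pts 651 [[ 0.4979 -0.1771  0.0365]
 [ 0.5064 -0.1739  0.1162]
 [ 0.5207 -0.0652  0.1996]]
lid inside 5086 [0.6030063  0.00382034 0.1659902 ] [ 0.07242751 -0.9785372   0.19292281] [[ 0.4785617  -0.02007122  0.08002983]
 [ 0.70914538  0.02510946  0.2496333 ]]
lid top pts [[ 0.4691 -0.008   0.1235]
 [ 0.5913  0.0172  0.2209]
 [ 0.7691  0.0794  0.2552]]
lid edge 1015 ((0.5929418802261353, 0.026566389948129654), (0.25185275077819824, 0.02099919691681862), 4.053592205047607) 0.25789474024296133
hl ((0.47577938437461853, 0.050033241510391235), (0.030093181878328323, 0.0987873300909996), 9.73946762084961)
eraser ((0.4189583957195282, -0.2440975457429886), (0.017212118953466415, 0.023113613948225975), 51
[... 211 characters left out ...]
0.26', '0.26']
0.06 ['0.29', '0.01', '0.01', '0.01', '0.02', '0.02', '0.01', '0.01', '0.25', '0.25']
0.1 ['0.25', '0.01', '0.01', '0.01', '0.02', '0.02', '0.01', '0.01', '0.00', '0.01']
0.14 ['0.00', '0.01', '0.01', '0.01', '0.01', '0.01', '0.01', '0.01', '0.01', '0.01']
0.18 ['0.00', '0.01', '0.01', '0.01', '0.01', '0.01', '0.01', '0.01', '0.01', '0.01']
0.22 ['0.00', '0.01', '0.01', '0.01', '0.01', '0.01', '0.01', '0.01', '0.01', '0.01']
0.26 ['0.00', '0.01', '0.01', '0.01', '0.01', '0.01', '0.01', '0.01', '0.01', '0.01']
0.3 ['0.00', '0.01', '0.01', '0.01', '0.01', '0.01', '0.01', '0.01', '0.01', '0.01']
0.34 ['0.00', '0.01', '0.01', '0.01', '0.01', '0.02', '0.02', '0.02', '0.01', '0.01']
```

Scanner yaw is about 4°, the book yaw about 1.5°, the lid at about 1.76. I'll topple the book now.

```bash
cat >> h.py <<'E'
def down(deg):
    a=np.radians(deg)/2; return [np.cos(a),np.sin(a),0,0]
E
python3 - <<'E'
from h import *
command_gripper(0.0)
q=down(1.5)
r.reach([.44,-.115,.27],q)
r.move_straight([.455,-.114,.191],q)
t=r.move_straight([.52,-.1125,.191],q,speed=.06,max_force=1.0)
s=r.read_state();print(t,s["eef_pos"],s["contact_force"])
if t:
    x=s["eef_pos"]
    r.move_straight([x[0]+.022,x[1]+.0006,.191],q,speed=.06)
    print(r.read_state()["contact_force"])
    r.move_straight([x[0]-.02,x[1],.2],q,speed=.2)
    r.reach([.40,-.1,.30],q)
r.hold(.5)
for n in("side","top"):
    im,d,W=cloud(n); save(im,f"pics/{n}1.png"); np.savez(f"{n}1.npz",im=im,d=d,W=W)
print(r.read_state()["time_s"])
a=cv2.imread("pics/side1.png")[130:360,180:420];b=cv2.imread("pics/top1.png")[110:340,200:440]
cv2.imwrite("pics/c1.png",cv2.resize(np.hstack([a,b]),(800,383)))
E
```

```text
False [ 0.51968825 -0.11247389  0.19099908] [ 0.28701956 -0.35819818  0.53845849]
5.2417
```

View pics/c1.png

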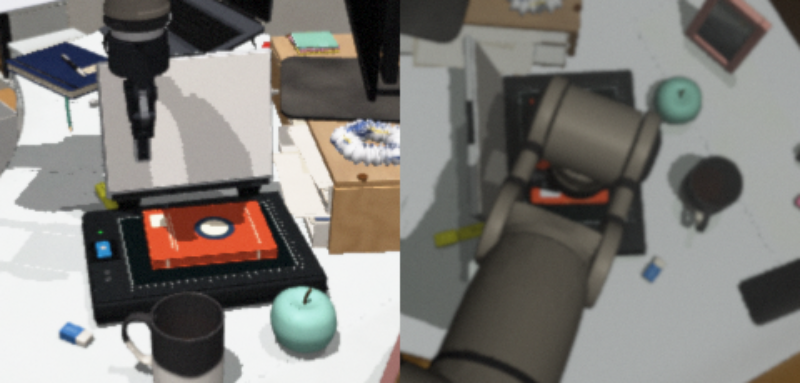

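The book lies flat, cover down, inside the dotted outline (side crop, book at about (210,235)). Next the arm goes behind the lid, and I measure the book before pushing.

Run:
```python
from h import *
q=down(4)
r.move_straight([.40,-.1,.35],q)
r.reach([.42,.16,.35],q)
r.reach([.58,.14,.35],q)
r.move_straight([.58,.14,.23],q)
im,d,W=cloud("top"); save(im,"pics/top2.png"); np.savez("top2.npz",im=im,d=d,W=W)
im2,d2,W2=cloud("side"); np.savez("side2.npz",im=im2,d=d2,W=W2)
yaw=np.radians(4.1);ex=np.array([np.cos(yaw),np.sin(yaw)]);ey=np.array([-ex[1],ex[0]])
g=np.array([.589,-.118])+.021*ex
for n,i,w in(("top",im,W),("side",im2,W2)):
    h=cv2.cvtColor(i,cv2.COLOR_RGB2HSV)
    m=((h[...,0]<14)|(h[...,0]>170))&(h[...,1]>100)&(w[...,2]>.044)&(w[...,2]<.06)&(abs(w[...,0]-.59)<.16)&(abs(w[...,1]+.118)<.11)
    P=(w[m][:,:2]-g)
    if m.sum()>20:
        P=np.c_[P@ex,P@ey].astype(np.float32)
        print(n,m.sum(),cv2.minAreaRect(P),cv2.boxPoints(cv2.minAreaRect(P)).round(3).tolist(),np.median(w[m][:,2]))
print(r.read_state()["time_s"])
cv2.imwrite("pics/c2.png",cv2.resize(cv2.imread("pics/top2.png")[110:290,200:400],(600,540)))
```

```text
top 2355 ((-0.003733038902282715, 0.005010906606912613), (0.1173221543431282, 0.16567951440811157), 86.9265365600586) [[-0.09000000357627869, -0.04899999871850014], [0.07599999755620956, -0.057999998331069946], [0.0820000022649765, 0.05900000035762787], [-0.08299999684095383, 0.06800000369548798]] 0.05169995774012299
side 2006 ((-0.010300874710083008, 0.014912337064743042), (0.14841781556606293, 0.18031369149684906), 87.01773834228516) [[-0.10400000214576721, -0.054999999701976776], [0.07599999755620956, -0.06400000303983688], [0.08399999886751175, 0.08399999886751175], [-0.09600000083446503, 0.09399999678134918]] 0.05215930855415049
9.475
```

View pics/c2.png

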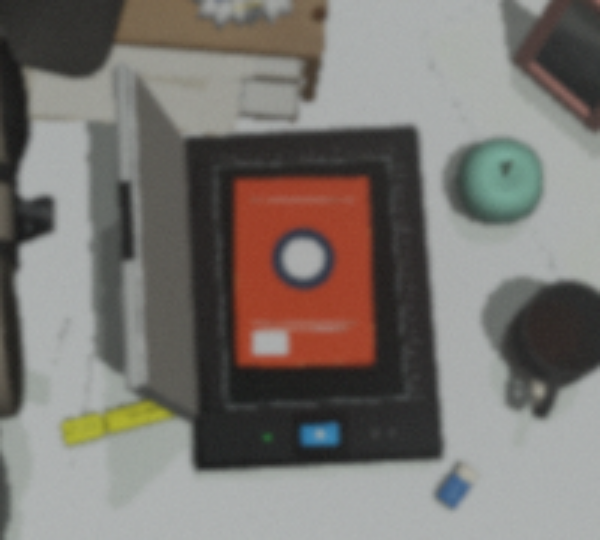

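Book is well inside the glass with the lid still open. Pushing the lid now.

Run:
```python
from h import *
q=down(4)
P=lambda y,z:[.58-.0717*(y-.14)*1,y,z]
f=lambda:print(np.round(r.read_state()["eef_pos"],3),np.round(r.read_state()["contact_force"],1),r.read_state()["time_s"])
r.move_straight(P(.0,.23),q,speed=.09);f()
r.move_straight(P(-.10,.195),q,speed=.09,max_force=25);f()
r.move_straight(P(-.06,.30),q,speed=.2);f()
r.hold(2)
r.reach([.42,.10,.33],q)
r.reach([.36,.16,.33],q)
im,d,W=cloud("top"); save(im,"pics/top3.png"); np.savez("top3.npz",im=im,d=d,W=W)
im2,d2,W2=cloud("side"); save(im2,"pics/side3.png")
yaw=np.radians(4.1);ex=np.array([np.cos(yaw),np.sin(yaw)]);ey=np.array([-ex[1],ex[0]])
L=(W[...,:2]-np.array([.589,-.118])); lx=L@ex;ly=L@ey
m=(abs(lx-.02)<.1)&(abs(ly)<.08)
A=np.c_[lx[m],ly[m],np.ones(m.sum())];k=np.isfinite(W[m][:,2])
print("plane z=a lx+b ly+c",np.linalg.lstsq(A[k],W[m][k][:,2],rcond=None)[0])
h=cv2.cvtColor(im,cv2.COLOR_RGB2HSV);v,u=np.mgrid[:420,:560]
m=(h[...,0]>95)&(h[...,0]<125)&(h[...,1]>120)&(abs(u-307)<15)&(abs(v-254)<10)
print("key",m.sum(),np.nanmedian(W[m],0),(np.nanmin(W[m],0)+np.nanmax(W[m],0))/2)
m=(W[...,2]>.062)&(W[...,2]<.11)&(abs(ly)<.09)&(abs(lx)<.2);print("lid near edge lx",np.percentile(lx[m],[.5,1,5]),"lx key")
m=(W[...,2]>.03)&(W[...,2]<.046)&(lx<-.09)&(lx>-.17)&(abs(ly)<.1)
print(cv2.minAreaRect(W[m][:,:2].astype(np.float32)))
print(r.read_state()["time_s"])
a=cv2.imread("pics/side3.png")[130:360,180:420];b=cv2.imread("pics/top3.png")[110:340,200:440]
cv2.imwrite("pics/c3.png",cv2.resize(np.hstack([a,b]),(800,383)))
```

```text
[ 0.592 -0.003  0.236] [-4.6 -2.6 27. ] 11.1833
[ 0.594 -0.021  0.233] [ 0.3 -0.2  1. ] 11.6417
[ 0.594 -0.06   0.299] [0.7 0.2 0.2] 12.1833
plane z=a lx+b ly+c [0.02310602 1.40885869 0.09380922]
key 102 [ 0.46271328 -0.12770386  0.04303382] [ 0.46392273 -0.12546131  0.04258676]
lid near edge lx [0.17781231 0.1787586  0.18349109] lx key
((0.46948865056037903, -0.1266086995601654), (0.059777192771434784, 0.19986620545387268), 3.9216511249542236)
15.6583
```

View pics/c3.png

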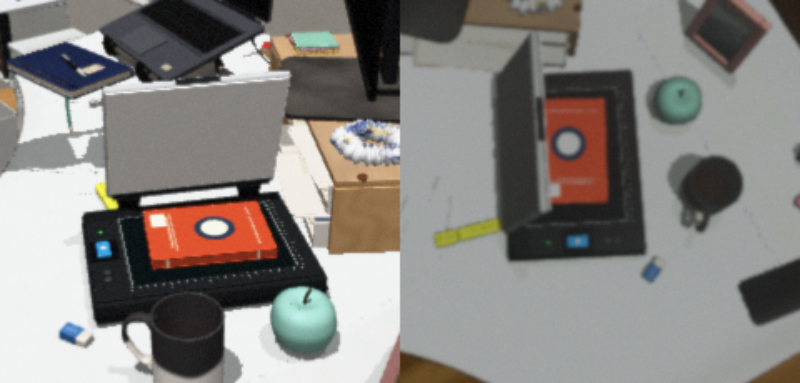

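The lid is only about 1.3 rad in: its free edge ran under the gripper's knuckles (27 N vertical), and the hand stopped. The book is unmoved. I'll push again with the tool tilted 30°, so the body trails behind the tips.

```bash
cat > p.py <<'E'
from h import *
from scipy.spatial.transform import Rotation as Ro
q0=Ro.from_quat(down(4)); yaw=np.radians(4.1);ex=np.array([np.cos(yaw),np.sin(yaw),0])
ey=np.array([-ex[1],ex[0],0])
Rt=Ro.from_rotvec(-np.radians(30)*ex)*q0; q=Rt.as_quat(); tz=Rt.as_matrix()[:,2]
P=lambda y,z:np.array([.585-.0717*(y-.0),y,z])-.025*tz   # tip -> TCP
f=lambda:print(np.round(r.read_state()["eef_pos"],3),np.round(r.read_state()["contact_force"],1),r.read_state()["time_s"])
E
python3 - <<'E'
from p import *
print(tz)
r.reach([.42,.16,.35],q0.as_quat())
r.reach(P(.08,.33),q)
r.move_straight(P(.06,.20),q);f()
s=r.move_straight(P(-.05,.20),q,speed=.09,max_force=15);print(s);f()
if not s: s=r.move_straight(P(-.13,.165),q,speed=.1,max_force=15);print(s);f()
if not s:
    r.move_straight(P(-.10,.27),q,speed=.2);f()
    r.hold(2)
r.reach([.42,.10,.33],q0.as_quat())
r.reach([.36,.16,.33],q0.as_quat())
im,d,W=cloud("top"); save(im,"pics/top4.png"); np.savez("top4.npz",im=im,d=d,W=W)
im2,d2,W2=cloud("side"); save(im2,"pics/side4.png")
L=(W-np.array([.589,-.118,0])); lx=L@ex;ly=L@ey
m=(abs(lx-.02)<.1)&(abs(ly)<.08)&np.isfinite(W[...,2])
print("plane z=a lx+b ly+c",np.linalg.lstsq(np.c_[lx[m],ly[m],np.ones(m.sum())],W[m][:,2],rcond=None)[0])
m=(W[...,2]>.06)&(W[...,2]<.11)&(abs(ly)<.09)&(abs(lx)<.2);print("lid near edge lx",np.percentile(lx[m],[.5,1,5]),"key",(np.array([.4633,-.1265,0])-[.589,-.118,0])@np.c_[ex,ey])
print(r.read_state()["time_s"])
a=cv2.imread("pics/side4.png")[130:360,180:420];b=cv2.imread("pics/top4.png")[110:340,200:440]
cv2.imwrite("pics/c4.png",cv2.resize(np.hstack([a,b]),(800,383)))
E
```

```text
[ 0.03574872 -0.49872039 -0.8660254 ]
[0.58  0.073 0.223] [ 0.6 -0.7 -0.1] 17.7667
False
[ 0.588 -0.037  0.222] [1.1 0.5 0.5] 19.1417
False
[ 0.594 -0.117  0.187] [ 0.1  0.4 -0.3] 20.1667
[ 0.591 -0.087  0.291] [0.7 0.9 0. ] 20.8667
plane z=a lx+b ly+c [-4.88039774e-05  1.15181434e-02  6.84680420e-02]
lid near edge lx [-0.11055752 -0.10972071 -0.09997445] key [-0.12598603  0.00050898]
24.4167
```

View pics/c4.png

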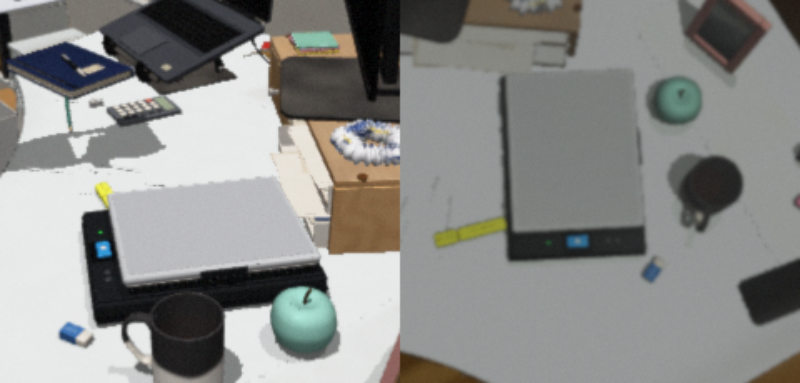

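The lid lies level and the key is clear at about (578,241) in the top crop. Pressing the key, slightly on its robot side to clear the lid.

Run:
```python
from p import *
q=q0.as_quat()
r.reach([.44,-.126,.20],q)
r.move_straight([.4585,-.1265,.085],q)
f()
s=r.move_straight([.4585,-.1265,.055],q,speed=.015,max_force=10);print(s);f()
r.hold(.15);f()
r.move_straight([.4585,-.1265,.09],q,speed=.05)
r.move_straight([.43,-.12,.22],q);r.reach([.36,.16,.33],q)
im,d,W=cloud("top"); im2,_,W2=cloud("side"); save(im,"pics/top5.png");save(im2,"pics/side5.png")
h=cv2.cvtColor(im,cv2.COLOR_RGB2HSV);v,u=np.mgrid[:420,:560]
m=(h[...,0]>95)&(h[...,0]<125)&(h[...,1]>120)&(abs(u-307)<15)&(abs(v-254)<10);print("key z",np.nanmedian(W[m],0))
L=(W-np.array([.589,-.118,0])); lx=L@ex;ly=L@ey
m=(abs(lx-.02)<.1)&(abs(ly)<.08)&np.isfinite(W[...,2])
print(np.linalg.lstsq(np.c_[lx[m],ly[m],np.ones(m.sum())],W[m][:,2],rcond=None)[0]);f()
```

```text
[ 0.459 -0.126  0.086] [0.5 0.6 0.5] 26.575
True
[ 0.458 -0.126  0.066] [-2.6 -0.4  7.1] 27.8167
[ 0.458 -0.126  0.066] [-1.1  0.8  8.3] 27.9667
key z [ 0.46154794 -0.1250218   0.04316452]
[0.00020865 0.0112906  0.06849586]
[0.36  0.159 0.329] [-0.9 -0.8 -0.9] 30.925
```

```bash
python3 -c "
from h import *
r.hold(.3);print(r.finish_job())"
```

```text
the job is handed in; nothing more can be done
None
```

I handed the job in at about 31 s. The book lies cover down inside the glass, the lid rests level on it, and the scan key went in about 3 mm (8 N) and came back up. The first lid push stalled with 27 N on the hand, so I repeated it with the tool tilted. The hand-in gave no verdict.

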